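# Draw out the oil tray in a bicycle workshop

### The job

Only one parts tray should stand open on this bench. First gently push the tray with the steel cogs fully home, then hook a fingertip behind the yellow lip of the tray with the orange oil bottle and gently draw it out towards you as far as it goes. Do not grip or lift anything, keep the bottle standing, and leave the things in the trays, the third tray and everything else on the bench alone.

Things in the scene. Friction and masses are not known exactly. Their poses are not given: they have to be found in the camera images.
- oil_tray (a joint): Tray with the small orange oil bottle. Black open-topped tray sliding on a fixed blue runner (112 mm wide, back plate 60 mm tall). 0 = fully home; grows as it is drawn out along its lip point's -x, towards the robot; starts home. Stops at 0 and 0.120 m. Slides stiffly (about 2 N plus slight damping), stays where left. Box inside: x = 49 to 195 mm from the lip point, 92 mm wide, floor 18 mm above the bench.
- cog_tray (a joint): Tray with the steel cogs. Black open-topped tray sliding on a fixed blue runner (112 mm wide, back plate 60 mm tall). 0 = fully home; grows as it is drawn out along its lip point's -x, towards the robot; starts left part-way out, 50 to 100 mm. Stops at 0 and 0.120 m. Slides stiffly (about 2 N plus slight damping), stays where left. Box inside: x = 49 to 195 mm from the lip point, 92 mm wide, floor 18 mm above the bench.
- patch_tray (a joint): Tray with the blue patch-kit box. Black open-topped tray sliding on a fixed blue runner (112 mm wide, back plate 60 mm tall). 0 = fully home; grows as it is drawn out along its lip point's -x, towards the robot; starts home and must stay there. Stops at 0 and 0.120 m. Slides stiffly (about 2 N plus slight damping), stays where left. Box inside: x = 49 to 195 mm from the lip point, 92 mm wide, floor 18 mm above the bench.
- oil_lip (a point): Yellow pull lip of the oil-bottle tray: middle of the top edge of its inner face, 50 mm above the bench. x runs along the runner away from the robot, y along the lip, z up. Lip: upright plate 6 mm thick (x -6 to 0), 100 mm wide, 36 mm tall. Behind it (+x) an open finger pocket 45 mm long in x, 100 mm wide, floor 32 mm below this point, then the box's front wall, 5 mm higher than the lip.
- cog_lip (a point): Yellow pull lip of the cog tray: middle of the top edge of its inner face, 50 mm above the bench. x runs along the runner away from the robot, y along the lip, z up. Lip: upright plate 6 mm thick (x -6 to 0), 100 mm wide, 36 mm tall. Behind it (+x) an open finger pocket 45 mm long in x, 100 mm wide, floor 32 mm below this point, then the box's front wall, 5 mm higher than the lip.
- patch_lip (a point): Yellow pull lip of the patch-kit tray: middle of the top edge of its inner face, 50 mm above the bench. x runs along the runner away from the robot, y along the lip, z up. Lip: upright plate 6 mm thick (x -6 to 0), 100 mm wide, 36 mm tall. Behind it (+x) an open finger pocket 45 mm long in x, 100 mm wide, floor 32 mm below this point, then the box's front wall, 5 mm higher than the lip.
- oil_bottle_mid (a point): Small orange oil bottle with a black nozzle, 36 mm diameter, 74 mm tall, about 60 g, standing loose in its tray; this point is its centre, half-way up, z along its axis. Rides in the tray; not to be touched.
- cogs: Pair of steel cogs, 68 mm diameter, 21 mm high, lying loose in its tray; origin under its centre. Not to be touched.
- patch_kit: Blue box 75 x 50 x 30 mm lying loose in its tray; origin under its centre. Not to be touched.
- tape: Bystander, loose on the bench; leave alone. Yellow ring of tape lying flat, 90 mm diameter, 25 mm high; origin under its centre.
- screwdriver: Bystander, loose on the bench; leave alone. Screwdriver with a red handle, lying; origin under its middle.
- cleaner: Bystander, loose on the bench; leave alone. Clear bottle with red cap, 72 mm diameter, 190 mm tall; origin under its centre.
- mug: Bystander, loose on the bench; leave alone. Blue mug, 80 mm diameter, 90 mm tall; origin under its centre.
- wrench: Bystander, loose on the bench; leave alone. Steel wrench, lying; origin under its middle.

How it is judged:
On the way, in this order (a step that is already met when the one before it is completed fails the run):
1. the cog tray is pushed home (within 8 mm), the oil tray still shut (value of joint cog_tray below 0.008 m and value of joint oil_tray below 0.02 m), for 0.2 s.
2. the oil tray is drawn out to its stop (within 12 mm) (value of joint oil_tray above 0.108 m and value of joint cog_tray below 0.008 m), for 0.2 s.
At the end, for the whole second after the job is handed in: The oil tray is within 12 mm of its outer stop, the cog and patch-kit trays within 8 mm of home, each thing lies in its own tray, and the oil bottle stands upright (within 0.2 rad) and at rest (all of step 2 and value of joint patch_tray below 0.008 m and angle between oil_bottle_mid's own z axis and vertical below 0.2 rad and linear speed of oil_bottle below 0.02 m/s and x of oil_bottle_mid in the frame of oil_lip between 0.05 and 0.195 m and y of oil_bottle_mid in the frame of oil_lip between -0.046 and 0.046 m and z of oil_bottle_mid in the frame of oil_lip below 0.02 m and x of cogs in the frame of cog_lip between 0.05 and 0.195 m and y of cogs in the frame of cog_lip between -0.046 and 0.046 m and z of cogs in the frame of cog_lip below 0.02 m and x of patch_kit in the frame of patch_lip between 0.05 and 0.195 m and y of patch_kit in the frame of patch_lip between -0.046 and 0.046 m and z of patch_kit in the frame of patch_lip below 0.02 m); the robot touches nothing.
It fails at once if a thing in a tray is touched by the robot (over 2 N), or the oil bottle tips over (0.4 rad) (contact force between any of the fingers, the arm and oil_bottle above 2 N or contact force between any of the fingers, the arm and cogs above 2 N or contact force between any of the fingers, the arm and patch_kit above 2 N or angle between oil_bottle_mid's own z axis and vertical above 0.4 rad).
It fails at once if the third tray is drawn out (over 15 mm) (value of joint patch_tray above 0.015 m).
It fails at once if a tray is handled roughly or gripped (over 45 N) (contact force between the fingers and oil_tray above 45 N or contact force between the fingers and cog_tray above 45 N or contact force between the fingers and patch_tray above 45 N).
It fails at once if a lip is gripped from both sides (over 5 N on its inner and on its outer face) ((contact force between the fingers and oil_tray_c2 above 5 N and contact force between the fingers and oil_tray_c1 above 5 N) or (contact force between the fingers and cog_tray_c2 above 5 N and contact force between the fingers and cog_tray_c1 above 5 N) or (contact force between the fingers and patch_tray_c2 above 5 N and contact force between the fingers and patch_tray_c1 above 5 N)).
It fails at once if a bystander on the bench is moved (over 20 mm) (distance of any of tape, screwdriver, cleaner, mug, wrench from where it was at the start of the episode above 0.02 m).
It also fails if it takes over 48 s, if anything falls off the work surface, if the arm or the gripper's body presses on something with over 40 N, if the wrist force passes 120 N, or if a joint passes its speed limit or range.

### The arm

A 6-joint arm with a two-finger parallel gripper is mounted at the origin on the work surface. World frame = base frame: x ahead of the robot, y to its left, z up, the work surface at z = 0. Lengths are in m, angles in rad, forces in N, time in s.
With the tool pointing down it reaches from about 0.275 to 0.75 m from the base axis. Payload 10.2 kg.
Tool frame: the origin (TCP) lies on the centre line of the jaws, within the pads' length; the fingertips stand tip_extent ahead of it and the grasp point (between the pads) lies 2 mm behind it (tip_extent is the distance from the TCP to the fingertips, in m); z points along the fingers, y is the line along which they close (so a half turn about z gives the same grasp; the last joint's range is limited). The gripper opens to 88 mm and grips with 3 to 60 N. Pads are 18 mm wide; open, the fingers measure 123 mm over their backs; the gripper's body (75 mm by 187 mm) begins 45 mm behind the grasp point.
Start: joints at [1.073, 0.313, 1.498, -0, 1.331, -0.223], TCP at [0.142, 0.505, 0.256] pointing down, gripper open.
Joint ranges: [-2.94, 2.94], [-0.97, 2.17], [0.19, 2.56], [-1.23, 4.37], [0.02, 3.11], [-2.88, 2.88]. Speed limits (rad/s): [2.39, 2.39, 3.01, 3.14, 3.14, 3.14].

### API

Orientations are given as a unit quaternion [w, x, y, z].
In Python, from bench import state, get_image, finish_job, tip_extent gives the robot as it stands.
- The arm moves only by the tool arm_command, never from a script. Its argument "increments" is a list of rows, each a list of 3 entries, a list of its own where there are three numbers: the shift along the tool's x, y, z in m, then the turn, a rotation vector about the tool's x, y, z in degrees, then the finger opening in m, from 0 to 0.0881. In form: [[[dx, dy, dz], [ax, ay, az], fingers], ...]. A call has 1 to 20 rows; each row is the pose to reach, as a shift and turn from the pose commanded when the call began, along the tool's axes at that moment; what a row does not reach only later rows make up. A row lasts 1/8 s, in which the tool goes at most 62.5 mm and 10.7 degrees, less where a joint would pass 70% of its speed; a pose out of reach is approached as far as the arm can. A call with a gripper value outside its range is refused whole. The fingers move at their own pace and stop on an object; "squeeze" is the grip in N (left out, the last holds). Time passes only in rows, so rows that repeat a pose let the fingers close. It gives the time, the measured TCP pose, the force, the opening and the grip force at its end, in the units of the state.
- state(): the state, without advancing time (a new reading comes with each control period).
- get_image(name): name is "scene" or "top" or "wrist"; returns a dict with "img" (420x560x3 uint8, blue, green, red), "z_map" (420x560 float32, m along the optical axis (not along the pixel's ray), 0 where there is no reading), "vfov" (degrees; the focal length in pixels is half the picture's height over the tangent of half this angle, whatever the lens; pixels are square), "cx", "cy" (the principal point, pixels), "position" and "attitude" of the camera in the world; the wrist camera has in their place "mount" (4x4, takes a point from camera to tool coordinates, whose origin is the TCP and whose axes are the flange's). Camera axes: x right, y down, z forward; pixel columns grow to the right and rows downward; lengths in m; the calibration is good to about 2 mm. The wrist camera is an equidistant fisheye: a pixel r from the principal point sees the ray r / f radians off the axis. A picture is of the moment at which its call begins: read the wrist's pose just before it.
- finish_job(): hands the job in; it is judged then, once.
The state is a dict: "time": time; "joint_pos": joint angles; "qvel": joint speeds; "tau": joint torques, N m; "tool_pos": TCP position; "orientation": TCP orientation; "ft_force": force on the tool from outside, world axes, zero at the start; "moment": the same for the moment, N m; "width": finger opening in m; "gripper_force": force on a finger pad.
Only numpy, scipy, OpenCV 4.12 (cv2) and the standard library are available. Lean on these libraries where they do the work, as an engineer would, in place of code of your own. Each camera call takes 0.05 s, during which the arm holds its last target. There are 200 camera calls.

## Working session

There is one attempt and no reset: what is moved stays moved. The work goes in short steps, Python scripts to look and compute and a tool call to move; the robot and the scene stay as the last step left them, time stands still between calls to the robot, and variables do not carry over. Pictures are saved under pics/ and viewed, at most 10 in all, crops included, and the job is handed in when it is done.

Besides the shell and the picture viewer there is one more tool, called by a JSON object that holds its "api" and its "payload". arm_command: Moves the arm, as the interface text tells. Its arguments: {"type":"object","properties":{"increments":{"type":"array","items":{"type":"array"}},"squeeze":{"type":"number"}},"required":["increments"]}

```bash
mkdir -p pics
cat > h.py <<'E'
import numpy as np, cv2
from scipy.spatial.transform import Rotation as R
from bench import state, get_image, finish_job, tip_extent
def rot(q): return R.from_quat([q[1],q[2],q[3],q[0]]).as_matrix()
def cloud(d):
    # world points for each pixel of a fixed (pinhole) camera
    h,w=d["z_map"].shape; f=h/2/np.tan(np.radians(d["vfov"])/2)
    u,v=np.meshgrid(np.arange(w),np.arange(h)); z=d["z_map"]
    P=np.dstack([(u-d["cx"])/f*z,(v-d["cy"])/f*z,z])
    A=np.array(d["attitude"]); M=rot(A) if A.size==4 else A
    return P@M.T+np.array(d["position"])
E
python3 - <<'E'
from h import *
s=state(); print({k:np.round(v,3) for k,v in s.items()}); print(tip_extent)
for n in("top","scene"):
    d=get_image(n); cv2.imwrite(f"pics/{n}0.png",d["img"]); print(n,d["position"],d["attitude"],d["vfov"],d["cx"],d["cy"])
    P=cloud(d); m=(d["z_map"]>0)
    hsv=cv2.cvtColor(d["img"],cv2.COLOR_BGR2HSV)
    y=((hsv[...,0]>18)&(hsv[...,0]<38)&(hsv[...,1]>120)&(hsv[...,2]>80)).astype(np.uint8)
    k,l,st,c=cv2.connectedComponentsWithStats(y)
    for i in range(1,k):
        if st[i,4]<25: continue
        q=P[(l==i)&m]
        q=q[q[:,2]>np.percentile(q[:,2],95)-0.006]
        print(np.round(c[i]),st[i],len(q),np.round(np.median(q,0),3),np.round(np.ptp(q,axis=0),3),[np.round(x,3) for x in cv2.minAreaRect((q[:,:2]*1000).astype(np.float32))])
E
```

```text
{'time': np.float64(0.0), 'joint_pos': array([ 1.073,  0.313,  1.498, -0.   ,  1.331, -0.223]), 'qvel': array([-0.   ,  0.   , -0.   , -0.   ,  0.002,  0.   ]), 'tau': array([ 2.0000e-03, -4.0221e+01, -2.5227e+01,  7.0000e-02,  3.5000e-02,
       -0.0000e+00]), 'tool_pos': array([0.142, 0.505, 0.255]), 'orientation': array([-0.   ,  0.137,  0.991, -0.001]), 'ft_force': array([-0.368, -0.741,  0.004]), 'moment': array([-0.076, -0.015,  0.018]), 'gripper_force': np.float64(0.0), 'width': np.float64(0.088)}
0.017
top [0.34855868 0.0101079  1.53407602] [ 0.05354962 -0.70224308  0.70765281 -0.05669748] 46.52616652531735 292.88866554412243 200.8738356385067
[231. 186.] [215 184  33   6 116] 51 [0.63 0.19 0.05] [0.012 0.099 0.011] [array([629.675, 193.345]), array([ 7.666, 99.444]), np.float64(5.022)]
[293. 187.] [277 185  32   5 107] 34 [ 0.628 -0.001  0.052] [0.01  0.096 0.008] [array([627.174,   3.288]), array([95.97 ,  6.057]), np.float64(85.72)]
[355. 231.] [338 228  34   7 110] 47 [ 0.49  -0.186  0.051] [0.01  0.097 0.011] [array([ 489.523, -182.991]), array([97.657,  5.865]), np.floa
[... 1002 characters left out ...]
0.021 0.015] [array([-928.593, -399.411]), array([16.798, 31.214]), np.float64(67.845)]
[271. 170.] [263 156  18  30 212] 56 [ 0.491 -0.179  0.049] [0.016 0.096 0.009] [array([ 488.932, -178.928]), array([96.919,  8.942]), np.float64(85.449)]
[327. 182.] [311 169  34  27 612] 222 [ 0.372 -0.074  0.025] [0.091 0.093 0.008] [array([370.545, -76.434]), array([91.723, 85.787]), np.float64(53.644)]
[262. 226.] [252 209  21  33 239] 79 [0.628 0.007 0.049] [0.015 0.1   0.009] [array([626.967,   3.693]), array([101.112,   8.935]), np.float64(85.242)]
[304. 276.] [289 257  30  36 370] 105 [0.63  0.197 0.05 ] [0.015 0.1   0.009] [array([629.541, 195.293]), array([  8.157, 100.142]), np.float64(5.247)]
```

View pics/top0.png

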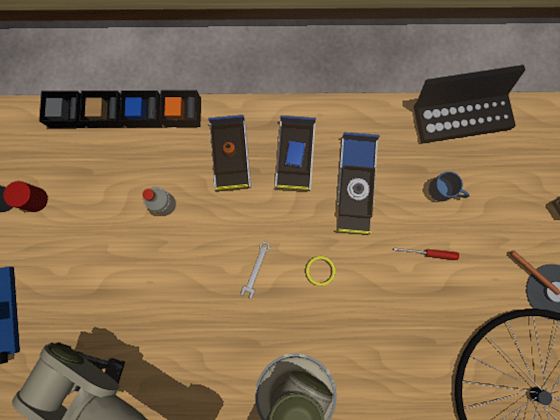

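View pics/scene0.png

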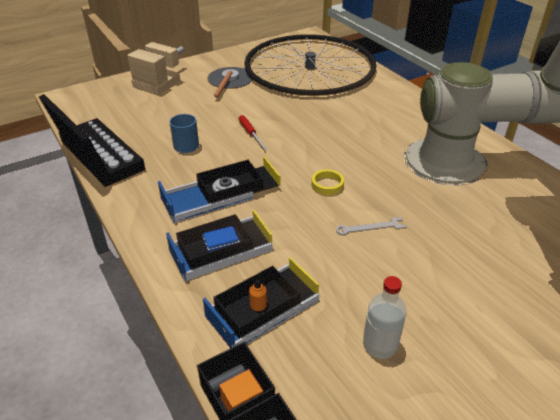

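The top picture shows the oil tray at (231,186 lip), the patch tray in the middle and home (293,187), and the cog tray pulled out (355,231). The scene view agrees, and both cameras place the lips within about 2 mm of each other. Next I'll work out the approach offsets.

```bash
cat >> h.py <<'E'
def frame(c,deg):
    e=np.array([np.cos(np.radians(deg)),np.sin(np.radians(deg))]); return np.array(c),e,np.array([-e[1],e[0]])
OIL=frame((.6296,.1945),5.1); COG=frame((.4892,-.181),-4.55)   # lip plate centre, runner axis
def go(F,along,z,pos=None,Rm=None,across=0):
    # tool-frame shift and turn to put TCP at F + along*e, tool y along the lip
    s=state(); p=np.array(s["tool_pos"]); M=rot(s["orientation"])
    c,e,n=F; t=np.r_[c+along*e+across*n,z]
    T=np.column_stack([np.r_[-e,0],np.r_[n,0],[0,0,-1]])
    print("target",t.round(3),"shift mm",(M.T@(t-p)*1000).round(1),"turn",np.degrees(R.from_matrix(M.T@T).as_rotvec()).round(1))
E
python3 - <<'E'
from h import *
d=get_image("top"); P=cloud(d); hsv=cv2.cvtColor(d["img"],cv2.COLOR_BGR2HSV)
ok=d["z_map"]>0
for n,F in(("oil",OIL),("cog",COG)):
    q=P[...,:2]-F[0]; a=q@F[1]; b=q@F[2]
    m=ok&(abs(b)<.055)&(P[...,2]>.05)&(a>.19)&(a<.42)&(P[...,2]<.075)&(hsv[...,0]>95)&(hsv[...,0]<125)&(hsv[...,1]>100)
    print(n,"back",np.percentile(a[m],[5,50,95]).round(3) if m.any() else 0,np.median(b[m]).round(3))
q=P[...,:2]-OIL[0]; m=ok&(hsv[...,0]<15)&(hsv[...,1]>150)&(abs(q@OIL[2])<.05)&(q@OIL[1]>.04)&(q@OIL[1]<.2)&(P[...,2]>.06)
print("bottle",np.median((q@OIL[1])[m]),np.median((q@OIL[2])[m]),P[m][:,2].max())
print(np.round(get_image("wrist")["mount"],3))
go(COG,-.045,.16); go(COG,-.04,.047)
E
```

```text
oil back [0.216 0.218 0.22 ] -0.0
cog back [0.298 0.301 0.304] -0.004
bottle 0.1159108794431323 -0.005215173390953225 0.10054128127636841
[[-0.001 -0.965 -0.262  0.067]
 [ 1.    -0.001 -0.     0.   ]
 [ 0.    -0.262  0.965 -0.129]
 [ 0.     0.     0.     1.   ]]
target [ 0.444 -0.177  0.16 ] shift mm [-475.8 -575.    95.7] turn [ -0.   -0.  -11.2]
target [ 0.449 -0.178  0.047] shift mm [-480.8 -574.   208.7] turn [ -0.   -0.  -11.2]
```

{"api": "arm_command", "payload": {"increments": [[[-0.476, -0.575, 0], [0, 0, -11.2], 0], [[-0.476, -0.575, 0], [0, 0, -11.2], 0], [[-0.476, -0.575, 0], [0, 0, -11.2], 0], [[-0.476, -0.575, 0], [0, 0, -11.2], 0], [[-0.476, -0.575, 0], [0, 0, -11.2], 0], [[-0.476, -0.575, 0], [0, 0, -11.2], 0], [[-0.476, -0.575, 0], [0, 0, -11.2], 0], [[-0.476, -0.575, 0], [0, 0, -11.2], 0], [[-0.476, -0.575, 0], [0, 0, -11.2], 0], [[-0.476, -0.575, 0], [0, 0, -11.2], 0], [[-0.476, -0.575, 0], [0, 0, -11.2], 0], [[-0.476, -0.575, 0], [0, 0, -11.2], 0], [[-0.476, -0.575, 0], [0, 0, -11.2], 0], [[-0.476, -0.575, 0], [0, 0, -11.2], 0], [[-0.476, -0.575, 0], [0, 0, -11.2], 0], [[-0.476, -0.575, 0.04], [0, 0, -11.2], 0], [[-0.476, -0.575, 0.09], [0, 0, -11.2], 0], [[-0.476, -0.575, 0.09], [0, 0, -11.2], 0]]}}

```text
time: 2.45
tool_pos: [0.4434, -0.1756, 0.164]
orientation: [-0.002, 0.039, 0.999, 0.002]
ft_force: [-0.6, -1.3, 0.7]
width: 0.0
gripper_force: 0.0
```

```bash
python3 -c "
from h import *
s=state();print(s['time'],s['width'],s['ft_force'])
go(COG,-.045,.047);go(COG,-.012,.047);go(COG,.083-.012,.047)"
```

```text
2.45 3.111305982021783e-05 [-0.59114707 -1.25009396  0.70729378]
target [ 0.444 -0.177  0.047] shift mm [ -1.7  -2.  117. ] turn [ 0.2 -0.3  0.1]
target [ 0.477 -0.18   0.047] shift mm [-34.7  -2.1 116.9] turn [ 0.2 -0.3  0.1]
target [ 0.56  -0.187  0.047] shift mm [-117.7   -2.2  116.5] turn [ 0.2 -0.3  0.1]
```

Descend in front of the lip, then push to just past contact.

{"api": "arm_command", "payload": {"increments": [[[0, -0.002, 0.04], [0, 0, 0], 0], [[0, -0.002, 0.08], [0, 0, 0], 0], [[0, -0.002, 0.105], [0, 0, 0], 0], [[0, -0.002, 0.117], [0, 0, 0], 0], [[0, -0.002, 0.117], [0, 0, 0], 0], [[-0.01, -0.002, 0.117], [0, 0, 0], 0], [[-0.02, -0.002, 0.117], [0, 0, 0], 0], [[-0.026, -0.002, 0.117], [0, 0, 0], 0], [[-0.031, -0.002, 0.117], [0, 0, 0], 0], [[-0.035, -0.002, 0.117], [0, 0, 0], 0], [[-0.039, -0.002, 0.117], [0, 0, 0], 0], [[-0.043, -0.002, 0.117], [0, 0, 0], 0], [[-0.047, -0.002, 0.117], [0, 0, 0], 0], [[-0.051, -0.002, 0.117], [0, 0, 0], 0], [[-0.055, -0.002, 0.117], [0, 0, 0], 0]]}}

```text
time: 4.32
tool_pos: [0.4995, -0.1837, 0.0487]
orientation: [-0.0, 0.04, 0.999, 0.0]
ft_force: [-1.8, -1.1, -0.4]
width: 0.0005
gripper_force: 1.1
```

```bash
python3 -c "
from h import *
s=state();print(s['time'],s['ft_force'])
go(COG,.083-.012,.047)"
```

```text
4.325 [-1.76030867 -1.08498713 -0.38900405]
target [ 0.56  -0.187  0.047] shift mm [-60.5   1.8   1.7] turn [ 0. -0.  0.]
```

{"api": "arm_command", "payload": {"increments": [[[-0.004, 0, 0], [0, 0, 0], 0], [[-0.008, 0, 0], [0, 0, 0], 0], [[-0.012, 0, 0], [0, 0, 0], 0], [[-0.016, 0.001, 0], [0, 0, 0], 0], [[-0.02, 0.001, 0], [0, 0, 0], 0], [[-0.024, 0.001, 0], [0, 0, 0], 0], [[-0.028, 0.001, 0], [0, 0, 0], 0], [[-0.032, 0.001, 0], [0, 0, 0], 0], [[-0.036, 0.001, 0], [0, 0, 0], 0], [[-0.04, 0.001, 0], [0, 0, 0], 0], [[-0.044, 0.001, 0], [0, 0, 0], 0], [[-0.047, 0.001, 0], [0, 0, 0], 0], [[-0.05, 0.001, 0], [0, 0, 0], 0], [[-0.053, 0.001, 0], [0, 0, 0], 0], [[-0.055, 0.001, 0], [0, 0, 0], 0], [[-0.056, 0.001, 0], [0, 0, 0], 0]]}}

```text
time: 6.32
tool_pos: [0.5553, -0.1871, 0.0487]
orientation: [0.0, 0.04, 0.999, -0.0]
ft_force: [-1.8, -1.6, 0.4]
width: 0.0004
gripper_force: 1.0
```

```bash
python3 -c "
from h import *
s=state();print(s['time'],s['ft_force'])
go(COG,.083-.012,.047)"
```

```text
6.325 [-1.77323393 -1.62435113  0.38219401]
target [ 0.56  -0.187  0.047] shift mm [-4.7  0.8  1.7] turn [-0.  0.  0.]
```

{"api": "arm_command", "payload": {"increments": [[[-0.001, 0, 0], [0, 0, 0], 0], [[-0.002, 0, 0], [0, 0, 0], 0], [[-0.003, 0, 0], [0, 0, 0], 0], [[-0.004, 0, 0], [0, 0, 0], 0], [[-0.004, 0, 0], [0, 0, 0], 0]]}}

```text
time: 6.95
tool_pos: [0.5564, -0.1872, 0.0486]
orientation: [-0.004, 0.04, 0.999, 0.001]
ft_force: [-20.6, -0.7, 10.9]
width: 0.0004
gripper_force: 10.4
```

At the stop (20 N rise). Back off and lift.

{"api": "arm_command", "payload": {"increments": [[[0.01, 0, 0], [0, 0, 0], 0], [[0.035, 0, 0], [0, 0, 0], 0], [[0.04, 0, 0], [0, 0, 0], 0], [[0.04, 0, -0.05], [0, 0, 0], 0], [[0.04, 0, -0.1], [0, 0, 0], 0], [[0.04, 0, -0.13], [0, 0, 0], 0], [[0.04, 0, -0.13], [0, 0, 0], 0]]}}

```text
time: 7.82
tool_pos: [0.5206, -0.1846, 0.181]
orientation: [0.002, 0.04, 0.999, -0.001]
ft_force: [-0.1, -0.6, -0.6]
width: 0.0002
gripper_force: 0.0
```

Run:
```python
from h import *
s=state();print(s['time'],s['ft_force'])
d=get_image("top"); P=cloud(d); hsv=cv2.cvtColor(d["img"],cv2.COLOR_BGR2HSV)
cv2.imwrite("pics/top1.png",d["img"])
y=(d["z_map"]>0)&(hsv[...,0]>18)&(hsv[...,0]<38)&(hsv[...,1]>120)&(hsv[...,2]>80)&(P[...,2]>.04)&(P[...,2]<.06)
for y0 in(.19,0,-.185):
    q=P[y&(abs(P[...,1]-y0)<.07)]; print(len(q),np.median(q,0).round(3) if len(q) else 0)
go(OIL,.025,.175); go(OIL,.025,.047)
```

```text
7.825 [-0.12508046 -0.64590611 -0.55183989]
78 [0.63  0.192 0.05 ]
82 [0.627 0.003 0.05 ]
3 [ 0.574 -0.146  0.045]
target [0.655 0.197 0.175] shift mm [-104.1  390.4    4. ] turn [-0.   0.1 -9.6]
target [0.655 0.197 0.047] shift mm [-103.9  390.5  132. ] turn [-0.   0.1 -9.6]
```

View pics/top1.png

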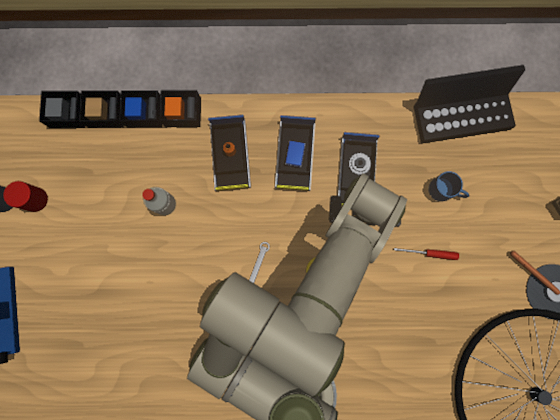

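The cog tray now sits at the back of its runner (cogs at 360,162), and the others have not moved. Move above the oil pocket at height, keeping clear of the bottle.

{"api": "arm_command", "payload": {"increments": [[[0, 0.06, 0], [0, 0, -3], 0], [[-0.02, 0.12, 0], [0, 0, -6], 0], [[-0.04, 0.18, 0], [0, 0, -9.6], 0], [[-0.06, 0.24, 0], [0, 0, -9.6], 0], [[-0.08, 0.3, 0], [0, 0, -9.6], 0], [[-0.104, 0.36, 0], [0, 0, -9.6], 0], [[-0.104, 0.39, 0], [0, 0, -9.6], 0], [[-0.104, 0.39, 0], [0, 0, -9.6], 0], [[-0.104, 0.39, 0], [0, 0, -9.6], 0], [[-0.104, 0.39, 0], [0, 0, -9.6], 0]]}}

```text
time: 9.12
tool_pos: [0.6539, 0.195, 0.1784]
orientation: [-0.0, -0.043, 0.999, -0.0]
ft_force: [-0.8, -0.0, -0.1]
width: 0.0007
gripper_force: 0.0
```

Run:
```python
from h import *
s=state();print(s['time'],s['ft_force'])
d=get_image("top"); P=cloud(d); hsv=cv2.cvtColor(d["img"],cv2.COLOR_BGR2HSV)
y=(d["z_map"]>0)&(hsv[...,0]>18)&(hsv[...,0]<38)&(hsv[...,1]>120)&(hsv[...,2]>80)&(P[...,2]>.04)&(P[...,2]<.06)
q=P[y&(abs(P[...,1]+.185)<.07)]; print(len(q),np.median((q[:,:2]-COG[0])@COG[1]) if len(q) else 0)
go(OIL,.025,.045)
w=get_image("wrist"); cv2.imwrite("pics/w0.png",w["img"])
```

```text
9.125 [-0.78354144 -0.03184981 -0.14256572]
80 0.08209439294377346
target [0.655 0.197 0.045] shift mm [ -0.7   1.6 133.7] turn [-0.  -0.  -0.1]
```

View pics/w0.png

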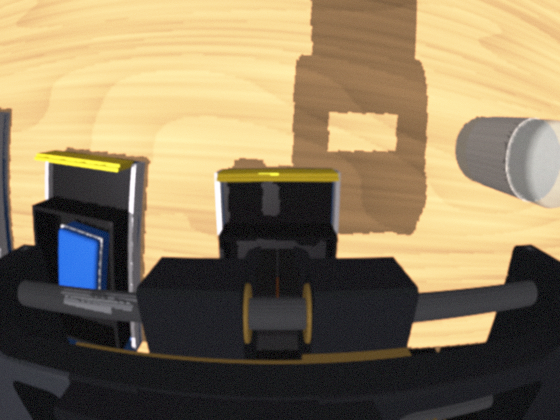

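The lip is centred at (278,175) with a clear pocket below it (rows 180–225), and the cog tray has moved 82 mm, so it is home. Descend into the pocket and approach the lip.

{"api": "arm_command", "payload": {"increments": [[[0, 0.001, 0.04], [0, 0, 0], 0], [[0, 0.001, 0.075], [0, 0, 0], 0], [[0, 0.001, 0.095], [0, 0, 0], 0], [[0, 0.001, 0.11], [0, 0, 0], 0], [[0, 0.001, 0.122], [0, 0, 0], 0], [[0, 0.001, 0.131], [0, 0, 0], 0], [[0, 0.001, 0.131], [0, 0, 0], 0]]}}

```text
time: 10.1
tool_pos: [0.6537, 0.1973, 0.0474]
orientation: [-0.0, -0.044, 0.999, -0.0]
ft_force: [-0.7, 0.5, -0.3]
width: 0.0003
gripper_force: 0.0
```

{"api": "arm_command", "payload": {"increments": [[[0.003, 0, 0], [0, 0, 0], 0], [[0.006, 0, 0], [0, 0, 0], 0], [[0.008, 0, 0], [0, 0, 0], 0], [[0.01, 0, 0], [0, 0, 0], 0], [[0.012, 0, 0], [0, 0, 0], 0], [[0.014, 0, 0], [0, 0, 0], 0], [[0.016, 0, 0], [0, 0, 0], 0], [[0.018, 0, 0], [0, 0, 0], 0], [[0.02, 0, 0], [0, 0, 0], 0], [[0.023, 0, 0], [0, 0, 0], 0], [[0.026, 0, 0], [0, 0, 0], 0], [[0.029, 0, 0], [0, 0, 0], 0], [[0.032, 0, 0], [0, 0, 0], 0], [[0.035, 0, 0], [0, 0, 0], 0], [[0.038, 0, 0], [0, 0, 0], 0], [[0.041, 0, 0], [0, 0, 0], 0], [[0.043, 0, 0], [0, 0, 0], 0], [[0.045, 0, 0], [0, 0, 0], 0]]}}

```text
time: 12.35
tool_pos: [0.6089, 0.1933, 0.0478]
orientation: [0.0, -0.044, 0.999, -0.0]
ft_force: [1.1, 0.5, 0.3]
width: 0.0005
gripper_force: 1.1
```

Run:
```python
from h import *
s=state();print(s['time'],s['ft_force'])
go(OIL,.012-.116,.047); go(OIL,.012-.12,.047)
d=get_image("scene"); cv2.imwrite("pics/s1.png",d["img"][150:380,150:450])
```

```text
12.35 [1.13801024 0.47874753 0.28335528]
target [0.526 0.185 0.047] shift mm [83.2 -0.7  0.8] turn [-0.  0. -0.]
target [0.522 0.185 0.047] shift mm [87.2 -0.7  0.8] turn [-0.  0. -0.]
```

View pics/s1.png

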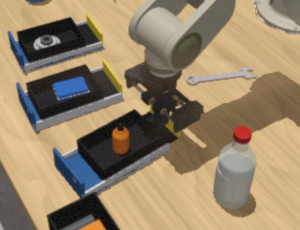

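The oil tray is following with the bottle upright (crop 121,138), and the other two trays are home. Continue the draw.

{"api": "arm_command", "payload": {"increments": [[[0.002, 0, 0], [0, 0, 0], 0], [[0.005, 0, 0], [0, 0, 0], 0], [[0.009, 0, 0], [0, 0, 0], 0], [[0.013, 0, 0], [0, 0, 0], 0], [[0.017, 0, 0], [0, 0, 0], 0], [[0.021, 0, 0], [0, 0, 0], 0], [[0.025, 0, 0], [0, 0, 0], 0], [[0.029, 0, 0], [0, 0, 0], 0], [[0.033, 0, 0], [0, 0, 0], 0], [[0.037, 0, 0], [0, 0, 0], 0], [[0.041, 0, 0], [0, 0, 0], 0], [[0.045, 0, 0], [0, 0, 0], 0], [[0.049, 0, 0], [0, 0, 0], 0], [[0.053, 0, 0], [0, 0, 0], 0], [[0.057, 0, 0], [0, 0, 0], 0], [[0.061, 0, 0], [0, 0, 0], 0], [[0.065, 0, 0], [0, 0, 0], 0], [[0.069, 0, 0], [0, 0, 0], 0], [[0.072, 0, 0], [0, 0, 0], 0], [[0.074, 0, 0], [0, 0, 0], 0]]}}

```text
time: 14.9
tool_pos: [0.535, 0.1868, 0.0477]
orientation: [-0.0, -0.044, 0.999, 0.0]
ft_force: [2.2, -0.7, -0.3]
width: 0.0004
gripper_force: 1.1
```

{"api": "arm_command", "payload": {"increments": [[[0.002, 0, 0], [0, 0, 0], 0], [[0.004, 0, 0], [0, 0, 0], 0], [[0.006, 0, 0], [0, 0, 0], 0], [[0.007, 0, 0], [0, 0, 0], 0], [[0.008, 0, 0], [0, 0, 0], 0], [[0.008, 0, 0], [0, 0, 0], 0]]}}

```text
time: 15.65
tool_pos: [0.5271, 0.1861, 0.0477]
orientation: [-0.0, -0.044, 0.999, 0.0]
ft_force: [1.0, -0.8, 0.8]
width: 0.0006
gripper_force: 0.6
```

Creep on until the stop is felt.

{"api": "arm_command", "payload": {"increments": [[[0.001, 0, 0], [0, 0, 0], 0], [[0.002, 0, 0], [0, 0, 0], 0], [[0.003, 0, 0], [0, 0, 0], 0], [[0.004, 0, 0], [0, 0, 0], 0], [[0.004, 0, 0], [0, 0, 0], 0]]}}

```text
time: 16.27
tool_pos: [0.5231, 0.1858, 0.0477]
orientation: [-0.0, -0.044, 0.999, 0.0]
ft_force: [1.2, -0.5, 0.4]
width: 0.0006
gripper_force: 0.5
```

{"api": "arm_command", "payload": {"increments": [[[0.001, 0, 0], [0, 0, 0], 0], [[0.002, 0, 0], [0, 0, 0], 0], [[0.003, 0, 0], [0, 0, 0], 0], [[0.003, 0, 0], [0, 0, 0], 0]]}}

```text
time: 16.77
tool_pos: [0.522, 0.1856, 0.0479]
orientation: [0.002, -0.044, 0.999, 0.0]
ft_force: [11.6, 1.9, -7.0]
width: 0.0003
gripper_force: 5.8
```

The stop is felt (about 12 N). Unload the finger inside the pocket, then lift straight out.

{"api": "arm_command", "payload": {"increments": [[[-0.006, 0, 0], [0, 0, 0], 0], [[-0.014, 0, 0], [0, 0, 0], 0], [[-0.014, 0, 0], [0, 0, 0], 0], [[-0.014, 0, -0.02], [0, 0, 0], 0], [[-0.014, 0, -0.06], [0, 0, 0], 0], [[-0.014, 0, -0.11], [0, 0, 0], 0], [[-0.014, 0, -0.16], [0, 0, 0], 0], [[0.04, 0, -0.16], [0, 0, 0], 0], [[0.1, 0, -0.16], [0, 0, 0], 0], [[0.12, 0, -0.16], [0, 0, 0], 0], [[0.12, 0, -0.16], [0, 0, 0], 0]]}}

```text
time: 18.15
tool_pos: [0.4, 0.175, 0.2081]
orientation: [0.0, -0.044, 0.999, 0.0]
ft_force: [1.0, -0.2, -1.1]
width: 0.0006
gripper_force: 0.0
```

Run:
```python
from h import *
s=state();print(s['time'],s['ft_force'])
d=get_image("scene"); P=cloud(d); hsv=cv2.cvtColor(d["img"],cv2.COLOR_BGR2HSV); cv2.imwrite("pics/s2.png",d["img"])
y=(d["z_map"]>0)&(hsv[...,0]>18)&(hsv[...,0]<38)&(hsv[...,1]>120)&(hsv[...,2]>80)&(P[...,2]>.04)&(P[...,2]<.06)
for y0 in(.19,0,-.185):
    q=P[y&(abs(P[...,1]-y0)<.07)]; print(len(q),np.median(q,0).round(3) if len(q) else 0)
    if y0==.19 and len(q): print("oil",np.median((q[:,:2]-OIL[0])@OIL[1]))
    if y0<0 and len(q): print("cog",np.median((q[:,:2]-COG[0])@COG[1]))
```

```text
18.15 [ 0.98567976 -0.20947692 -1.0908915 ]
164 [0.512 0.187 0.047]
oil -0.11801558322790351
109 [0.629 0.008 0.048]
91 [ 0.572 -0.184  0.048]
cog 0.08314363311489394
```

View pics/s2.png

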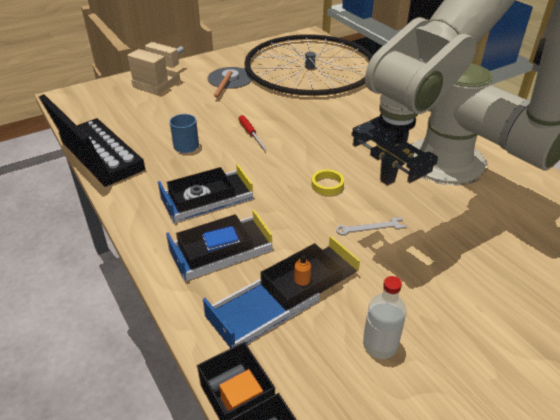

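The oil tray is fully out (about 118 mm) with its bottle upright at (303,272). The cog and patch trays are home, the bystanders have not moved, and the arm is clear.

```bash
python3 -c "
from bench import finish_job
print(finish_job())"
```

```text
the job is handed in; nothing more can be done
None
```

The job is handed in, with no verdict returned: the cog tray was pushed home to its stop, then the oil tray was drawn out to its stop (about 118 mm by camera), its bottle upright, the patch tray still home and the bench items undisturbed.

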